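# Refit the dosing pump's knob and hold it pressed

### The arm

A 7-joint arm with a two-finger parallel gripper is mounted at the origin on the work surface. World frame = base frame: x ahead of the robot, y to its left, z up, the work surface at z = 0. Lengths are in m, angles in rad, forces in N, time in s.
With the tool pointing down it reaches from about 0.4 to 0.9 m from the base axis. Payload 5.6 kg.
Tool frame: the origin (TCP) lies midway between the tips of the shut fingers; the grasp point (between the pads) lies 19 mm behind it; z points along the fingers, y is the line along which they close (so a half turn about z gives the same grasp; the last joint's range is limited). The gripper opens to 92 mm and grips with 3 to 60 N. Pads are 20 mm wide; open, the fingers measure 128 mm over their backs; the gripper's body (75 mm by 189 mm) begins 69 mm behind the grasp point.
Start: joints at [1.214, 0.468, -0.012, 1.603, 0.006, 1.071, -0.056], TCP at [0.201, -0.618, 0.215] pointing down, gripper open.
Joint ranges: [-2.53, 2.53], [-0.31, 2.02], [-1.57, 1.55], [0.28, 2.44], [-1.29, 4.43], [0.15, 1.84], [-2.92, 2.92]. Speed limits (rad/s): [2.57, 2.57, 3.14, 3.14, 3.14, 3.14, 3.14].

### API

Orientations are given as a 3x3 rotation matrix whose columns are the frame's x, y, z axes.
In Python, from station import env, effector, solver, viewer, workorder, search_frame, tip_of gives the robot as it stands. Calls block until the motion is done:
- env.reach(position, orientation): joint-space move of the TCP to a pose.
- env.movel(position, frame=None, rate=0.15): straight line of the TCP; frame=None keeps the orientation; rate is the mean speed in m/s.
- env.goto_joints(angles): joint-space move.
- effector.release() and effector.grasp(squeeze=None): open the fingers fully, or close them until they stop; squeeze is the grip in N (None keeps the last).
- env.pause(seconds).
- solver.inverse_kinematics(position, orientation): joint angles nearest the present ones, or None.
- env.sense(): the state.
- viewer.read_camera(name): name is "scene" or "side" or "wrist"; returns (picture, depth): 384x512x3 uint8, red, green, blue; 384x512 float32, m along the optical axis (not along the pixel's ray), 0 where there is no reading.
- viewer.camera_info(name): a dict with "intrinsics" (3x3 intrinsics, pixels), "eye" and "rotation" of the camera in the world; the wrist camera has in their place "T_tool_cam" (4x4, takes a point from camera to tool coordinates, whose origin is the TCP and whose axes are the flange's). Camera axes: x right, y up, looking along -z (the intrinsics and any distortion apply to the point x, -y, -z); pixel columns grow to the right and rows downward; lengths in m; the calibration is good to about 2 mm. A picture is of the moment at which its call begins: read the wrist's pose just before it. camera_info takes no time and is no camera call.
A pose or a line that the arm cannot do raises env.PlanningError and nothing moves.
- workorder.finish_job(): hands the job in; it is judged then, once.
Trained networks look in the newest picture that a camera, given by its name, has taken for a name from the list of things; names that differ only in an ending like _2 or _b are one class to them, and where a whole thing is asked for, a point or a joint stands for the part that bears it (a point fixed in the world has none). Each returns a list of dicts, best first, with "score" (0 to 1); they miss things now and then, are a little off and sometimes report something else, mostly with a low value. They report only what shows in the picture. A call takes as long as a camera call. They do not tell look-alikes from the thing itself.
- search_frame(camera, name): "at" ([x, y, z] in m, in world coordinates, good to about 4 mm: the middle of the surface that is visible of it).
- tip_of(camera, name): "at" ([x, y, z] in m, in world coordinates, good to about 4 mm: a listed point, or the origin of a listed thing).
The state is a dict: "t": time; "joint_positions": joint angles; "joint_velocities": joint speeds; "tau": joint torques, N m; "ee_pos": TCP position; "tcp_rot": TCP orientation; "wrist_force": force on the tool from outside, world axes, zero at the start; "moment": the same for the moment, N m; "gripper_width": finger opening in m; "grasp_force": force on a finger pad.
Only numpy, scipy, OpenCV 4.12 (cv2) and the standard library are available. Lean on these libraries where they do the work, as an engineer would, in place of code of your own. Each camera call takes 0.05 s, during which the arm holds its last target. There are 200 camera calls.

### The job

Wake the dosing pump by pressing its round key and then its square key fully down, one at a time, without pressing the oblong one. Then pick up the loose knob, turn it so that the flat of its bore (on the nose's side) matches the flat of the D-shaped spindle, push it fully home on the spindle and keep pressing, so that the spindle stays pushed in all the way against its spring: finish while still holding the knob pressed down, without letting go. Leave the other things on the bench where they are.

Things in the scene. Friction and masses are not known exactly. Their poses are not given: they have to be found in the camera images.
- console: Dosing pump, fixed: white box 200 (x) x 280 (y) x 65 mm high, grey pump head at its +y end (70 mm more in y, up to 94 mm high). Origin: centre of the box's underside, on the bench. On its top panel: three white keys 75 mm apart along y, in black frames, in any order, 55 mm from the centre towards -x (the robot); behind them the spindle (40 mm to +x, 65 mm to -y of centre) and a flat screen.
- key_round_top (a point): Round white key, 28 mm diameter. Its origin is the middle of the cap's upper face, 13 mm above the pump's top panel at rest; it shares the pump's yaw.
- key_round (a joint): Travel of the round key: 0 = up, 0.006 m = fully down, against a spring (1.5 N to start, 5 N fully down); it springs back when let go.
- key_square_top (a point): Square white key, 26 x 26 mm. Its origin is the middle of the cap's upper face, 13 mm above the pump's top panel at rest; it shares the pump's yaw.
- key_square (a joint): Travel of the square key: 0 = up, 0.006 m = fully down, against a spring (1.5 N to start, 5 N fully down); it springs back when let go.
- key_oblong_top (a point): Oblong white key, 16 mm (x) by 42 mm (y). Its origin is the middle of the cap's upper face, 13 mm above the pump's top panel at rest; it shares the pump's yaw.
- key_oblong (a joint): Travel of the oblong key: 0 = up, 0.006 m = fully down, against a spring (1.5 N to start, 5 N fully down); it springs back when let go.
- spindle_seat (a point): Foot of the upright metal spindle: a round steel shoulder, 30 mm diameter, carrying the brass D-shaft, with a dark index line on the flat's side. Origin: on the axis, on the shoulder's upper face, 12 mm above the panel when not pressed; it moves down with the spindle. +x points from the axis out through the shaft's flat. The spindle does not turn; its flat faces another way in every run.
- spindle (a joint): How far the spindle is pressed in: 0 = out, 0.006 m = fully in, against a spring (3 N to start, 10 N fully in); springs back when let go.
- spindle_tip (a point): Top of the spindle's D-shaft, on its axis, 16 mm above the shoulder; same axes as spindle_seat. The shaft is 16 mm in diameter with one upright flat 4 mm off the axis; the top 3 mm are tapered for lead-in.
- knob: The pump's loose black knob, about 60 g, upright on the bench: a bar grip 28 mm wide (y) and 41 mm high, from 26 mm behind the axis to a pointed nose 36 mm in front (+x; its sides are parallel up to 22 mm in front), a white line on top towards the nose, a round skirt (52 mm diameter, 5 mm high) around the foot. Origin: centre of its underside, on the bore's axis; +x points to the nose.
- knob_bore (a point): Mouth of the knob's bore, at the knob's origin, same axes. The bore is D-shaped, 19 mm deep, 18 mm across, its flat on the nose's side 5 mm off the axis: 1 mm clearance all round the spindle. It goes on only with the nose over the spindle's flat, x axes alike within about 0.1 rad. Fully home, the underside rests on the spindle's shoulder.
- boat_small: Bystander: small white weighing boat, 85 x 85 x 22 mm tray. Origin: centre of its underside.
- boat_large: Bystander: larger white weighing boat, 120 x 100 x 22 mm tray. Origin: centre of its underside.
- bin: Bystander: grey open bin, 100 x 130 x 80 mm high. Origin: centre of its underside.
- rack: Bystander: white tube rack, 70 x 170 x 45 mm high, ten holes. Origin: centre of its underside.
- marker: Bystander: marker pen lying on the bench, 130 mm long, 13 mm thick. Origin: centre of its underside.
- wash_bottle: Bystander: clear bottle, 66 mm diameter, 170 mm high. Origin: centre of its underside.
- vial_bench: Bystander: capped vial, 26 mm diameter, 46 mm high, standing on the bench. Origin: centre of its underside.
- vial_console: Bystander: the same kind of vial, standing on the pump's top panel behind the keys. Origin: centre of its underside.
Things that resemble listed ones, but are neither listed nor needed, are in the scene too. Several things have the shape of the knob; the one meant has the colours described above.

How it is judged:
On the way, in this order (a step that is already met when the one before it is completed fails the run):
1. the round key is pressed fully down, the square key being up (value of joint key_round above 0.0042 m and value of joint key_square below 0.0015 m), for 0.05 s.
2. then the square key is pressed fully down, the round key being up (value of joint key_square above 0.0042 m and value of joint key_round below 0.0015 m), for 0.05 s.
3. then the knob is on the spindle, fully home, its nose over the spindle's flat (horizontal distance between knob and spindle_seat below 0.003 m and z of knob in the frame of spindle_seat between -0.003 and 0.003 m and angle between the x axis of knob and the x axis of spindle_seat, either way round below 0.22 rad and angle between knob's own z axis and vertical below 0.12 rad), for 0.2 s.
At the end, for the whole second after the job is handed in: The knob is fully home on the spindle (within 3 mm of the axis and of the shoulder, x axes alike within 0.22 rad, tilted less than 0.12 rad), the robot's fingers press on it with more than 3 N and keep the spindle pushed in more than 4.2 mm of its 6 mm; the round and square keys are up again (all of step 3 and value of joint spindle above 0.0042 m and contact force between the fingers and knob above 3 N and value of joint each of key_round, key_square below 0.0015 m); the arm keeps its last pose, push and grip.
It fails at once if the oblong key is pressed (more than 3 mm) (value of joint key_oblong above 0.003 m).
It fails at once if round and square key are pressed together (value of joint each of key_round, key_square above 0.003 m).
It fails at once if another thing on the bench or pump (boat, bin, rack, marker, bottle, vial) is shifted more than 30 mm (distance of any of boat_small, boat_large, bin, rack, marker, wash_bottle, vial_bench, vial_console from where it was at the start of the episode above 0.03 m).
It also fails if it takes over 54 s, if anything falls off the work surface, if the arm or the gripper's body presses on something with over 40 N, if the wrist force passes 120 N, or if a joint passes its speed limit or range.

## Working session

There is one attempt and no reset: what is moved stays moved. The work goes in short steps, each a Python script; the robot and the scene stay as the last script left them, time stands still between calls to the robot, and variables do not carry over. Pictures are saved under pics/ and viewed, at most 10 in all, crops included, and the job is handed in when it is done.

```bash
ls; mkdir -p pics; cat > h.py <<'E'
import numpy as np, cv2
from station import env, effector, solver, viewer, workorder, search_frame, tip_of
def save(n,p): cv2.imwrite(f'pics/{n}.png',cv2.cvtColor(p,cv2.COLOR_RGB2BGR))
def cloud(cam,depth,s=None):
    ci=viewer.camera_info(cam);K=np.array(ci['intrinsics'])
    v,u=np.mgrid[:384,:512]
    P=np.stack([(u-K[0,2])/K[0,0]*depth,-(v-K[1,2])/K[1,1]*depth,-depth],-1)
    if 'eye' in ci: return P@np.array(ci['rotation']).T+np.array(ci['eye'])
    T=np.array(ci['T_tool_cam']); P=P@T[:3,:3].T+T[:3,3]
    return P@np.array(s['tcp_rot']).T+np.array(s['ee_pos'])
E
python3 - <<'E'
from h import *
np.set_printoptions(precision=3,suppress=True)
ims=[]
for c in ['scene','side']:
    p,d=viewer.read_camera(c); save(c,p)
    print(c,viewer.camera_info(c))
    for n in ['console','key_round_top','key_square_top','key_oblong_top','spindle_seat','spindle_tip','knob','vial_console']:
        print(n,[(round(r['score'],2),np.round(r['at'],3)) for r in tip_of(c,n)[:4]])
print(viewer.camera_info('wrist'));print(env.sense())
E
```

```text
pics
scene {'intrinsics': array([[373.283,   0.   , 251.004],
       [  0.   , 373.283, 190.718],
       [  0.   ,   0.   ,   1.   ]]), 'eye': array([ 1.262, -0.488,  0.749]), 'rotation': array([[ 0.581, -0.504,  0.639],
       [ 0.814,  0.373, -0.446],
       [-0.014,  0.779,  0.627]])}
console [(0.65, array([0.56 , 0.024, 0.   ]))]
key_round_top [(0.6, array([0.497, 0.085, 0.081]))]
key_square_top [(0.54, array([0.512, 0.012, 0.078])), (0.32, array([ 0.777, -0.184,  0.004]))]
key_oblong_top [(0.72, array([ 0.801,  0.06 , -0.001])), (0.51, array([0.497, 0.084, 0.078])), (0.4, array([ 0.523, -0.059,  0.076]))]
spindle_seat [(0.63, array([ 0.616, -0.035,  0.077]))]
spindle_tip [(0.55, array([ 0.617, -0.043,  0.093])), (0.35, array([0.51 , 0.017, 0.08 ]))]
knob [(0.82, array([ 0.593, -0.239,  0.004])), (0.63, array([ 0.42 , -0.366,  0.002])), (0.59, array([ 0.513, -0.316,  0.002])), (0.53, array([ 0.474, -0.22 , -0.002]))]
vial_console [(0.63, array([ 0.523, -0.06 ,  0.081])), (0.48, array([0.645, 0.035, 0.07 ]))]
side {'intrinsics': array([[353.287,   0.   , 253.054],
       [  0.   ,
[... 1207 characters left out ...]
55,  0.072],
       [ 1.   ,  0.   , -0.   , -0.   ],
       [-0.   ,  0.255, -0.967, -0.17 ],
       [ 0.   ,  0.   ,  0.   ,  1.   ]])}
{'t': 0.9, 'joint_positions': array([ 1.214,  0.468, -0.012,  1.603,  0.006,  1.071, -0.056]), 'joint_velocities': array([ 0.   ,  0.002,  0.   ,  0.   ,  0.   , -0.   ,  0.001]), 'tau': array([  0.   , -52.041,  -0.012, -24.406,  -0.057,   0.011,   0.   ]), 'ee_pos': array([ 0.201, -0.618,  0.215]), 'tcp_rot': array([[ 0.951,  0.309, -0.   ],
       [ 0.309, -0.951, -0.   ],
       [-0.   , -0.   , -1.   ]]), 'wrist_force': array([-0.056, -0.032, -0.547]), 'moment': array([ 0.03 ,  0.011, -0.015]), 'grasp_force': 0.0, 'gripper_width': 0.09200113146928444}
```

View pics/scene.png

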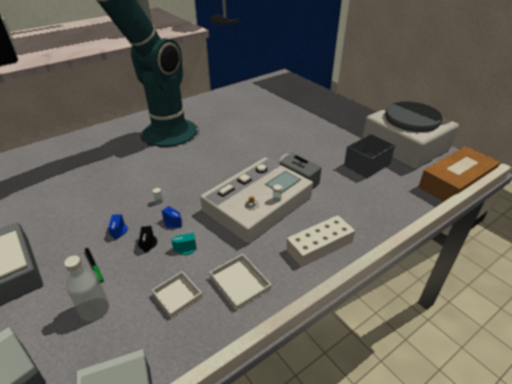

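View pics/side.png

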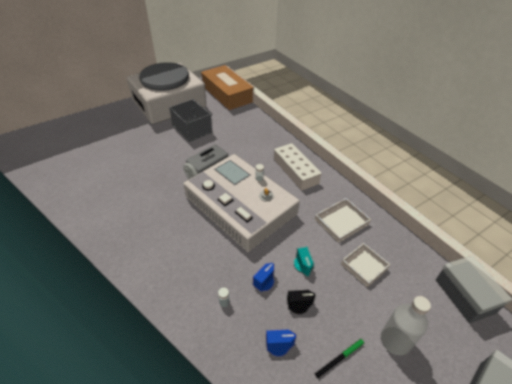

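The black knob is at side (300,300) and scene (148,238), i.e. about (0.513, -0.316). The keys from +y to -y are round, square, oblong, which agrees with the networks. Next are close-ups with the wrist camera.

```bash
cat >> h.py <<'E'
def down(a): # tool x at yaw a, z down
    c,s=np.cos(a),np.sin(a); return np.array([[c,s,0],[s,-c,0],[0,0,-1.]])
np.set_printoptions(precision=4,suppress=True)
E
python3 - <<'E'
from h import *
for n,pos in [('wk',(0.50,-0.315,0.17)),('wc',(0.55,0.0,0.20))]:
    env.reach(np.array(pos),down(0.17)); env.pause(0.2)
    s=env.sense(); p,d=viewer.read_camera('wrist')
    save(n,cv2.resize(p,(768,576),interpolation=cv2.INTER_CUBIC)); np.savez(n,p=p,d=d,R=s['tcp_rot'],e=s['ee_pos'])
    print(s['t'],s['ee_pos'])
    for m in (['knob'] if n=='wk' else ['key_round_top','key_square_top','key_oblong_top','spindle_seat','spindle_tip','vial_console']):
        print(m,[(round(r['score'],2),np.round(r['at'],3)) for r in tip_of('wrist',m)[:3]])
E
```

```text
2.675 [ 0.4994 -0.3161  0.1701]
knob [(0.97, array([ 0.514, -0.317, -0.   ])), (0.81, array([ 0.478, -0.218,  0.002])), (0.72, array([ 0.417, -0.365, -0.003]))]
4.1917 [ 0.55   -0.0015  0.1998]
key_round_top [(0.72, array([0.496, 0.083, 0.081]))]
key_square_top [(0.6, array([0.51 , 0.017, 0.076]))]
key_oblong_top [(0.65, array([ 0.525, -0.066,  0.079]))]
spindle_seat [(0.63, array([ 0.615, -0.037,  0.077]))]
spindle_tip [(0.82, array([ 0.612, -0.038,  0.093]))]
vial_console [(0.81, array([0.633, 0.033, 0.065]))]
```

View pics/wk.png

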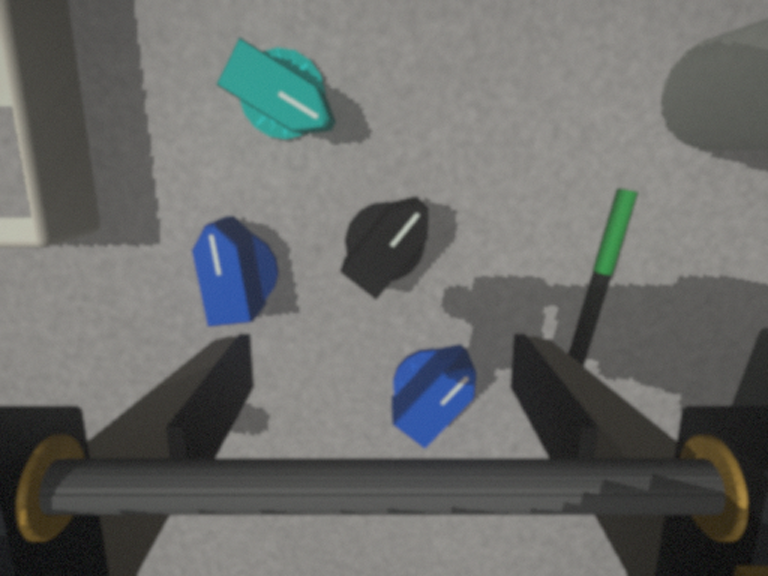

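View pics/wc.png

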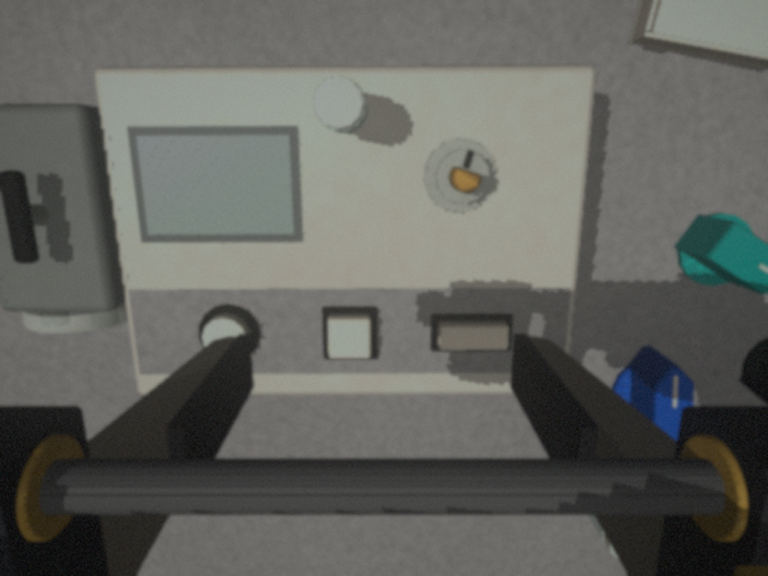

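wk shows the black knob at (390,240) with its white line from (391,245) to (418,214). wc shows the round key at (223,332), square at (349,337), oblong at (473,333), and the spindle at (464,178) with its index line pointing up towards (470,150). Now to measure these precisely.

```bash
cat > meas.py <<'E'
from h import *
def load(n):
    f=np.load(n+'.npz'); p=f['p'].astype(float); P=cloud('wrist',f['d'],dict(tcp_rot=f['R'],ee_pos=f['e']))
    return p,P,f
def plane(n,z,f):  # world xy of each pixel if on plane z
    P1=cloud('wrist',np.ones((384,512)),dict(tcp_rot=f['R'],ee_pos=f['e']))
    T=np.array(viewer.camera_info('wrist')['T_tool_cam']); o=f['R']@T[:3,3]+f['e']
    r=P1-o; return o+r*((z-o[2])/r[...,2])[...,None]
def pca(X):
    w,V=np.linalg.eigh(np.cov(X.T)); return V[:,1],w
def circ(X):
    A=np.c_[2*X,np.ones(len(X))]; s=np.linalg.lstsq(A,(X**2).sum(1),rcond=None)[0]; return s[:2],np.sqrt(s[2]+s[:2]@s[:2])
def knob(n,c,z0=0.):
    p,P,f=load(n); Q=plane(n,z0+.041,f)
    near=np.hypot(*(P[...,:2]-c).transpose(2,0,1))<.045
    m=near&(P[...,2]>z0+.033)&(P[...,2]<z0+.049)&(p.mean(2)>110)
    X=Q[m][:,:2]; a,w=pca(X)
    top=near&(P[...,2]>z0+.036)&(P[...,2]<z0+.047); Y=Q[top][:,:2]
    (cx,cy),(ww,hh),_=cv2.minAreaRect((Y*1000).astype(np.float32)); b,_=pca(Y)
    if a@(X.mean(0)-Y.mean(0))<0:a=-a
    if a@b<0:b=-b
    mid=np.array([cx,cy])/1000
    print('line n',m.sum(),X.mean(0),'yaw',np.arctan2(a[1],a[0]),'top n',top.sum(),'zmed',np.median(P[top][:,2]),'pca yaw',np.arctan2(b[1],b[0]),'mid',mid,'size',ww,hh,'axis~',mid-b*.005)
    # lateral centre from top edges, axis ahead of rear end by 26
    n_=np.array([-b[1],b[0]]); l=Y@n_; t=Y@b
    r=t<np.percentile(t,60)
    lat=(np.percentile(l[r],1)+np.percentile(l[r],99))/2; print('lat width',np.ptp(l[r]),'len',np.ptp(t),'axis',lat*n_+b*(t.min()+.026), b*(t.max()-.036)+lat*n_)
E
python3 - <<'E'
from meas import *
knob('wk',np.array([.514,-.317]))
p,P,f=load('wc')
print('panel z',np.median(P[...,2][200:215,250:300]))
for nm,c in [('round',(.496,.084)),('sq',(.511,.015)),('obl',(.523,-.063))]:
    m=(np.hypot(P[...,0]-c[0],P[...,1]-c[1])<.03)&(abs(P[...,2]-.078)<.005)&(p.mean(2)>100)
    Q=plane('wc',.078,f)[m][:,:2]; print(nm,m.sum(),np.median(P[m][:,2]),Q.min(0),Q.max(0),Q.mean(0),cv2.minAreaRect((Q*1000).astype(np.float32)))
c=np.array((.614,-.037)); r=np.hypot(P[...,0]-c[0],P[...,1]-c[1])
m=(r<.025)&(P[...,2]>.088)&(P[...,2]<.102); Y=plane('wc',.093,f)[m][:,:2]
print('tip',m.sum(),np.median(P[m][:,2]),Y.mean(0),pca(Y),cv2.minAreaRect((Y*1000).astype(np.float32)))
m=(r<.025)&(abs(P[...,2]-.077)<.004); Y=plane('wc',.077,f)[m][:,:2]
h=cv2.convexHull((Y*1000).astype(np.float32))[:,0]/1000; print('shoulder',m.sum(),circ(h),np.median(P[m][:,2]))
i=m&(p.mean(2)<70); Z=plane('wc',.077,f)[i][:,:2]; print('idx',i.sum(),Z.mean(0),pca(Z))
crop=cv2.resize(np.load('wc.npz')['p'][80:150,270:350],(640,560),interpolation=cv2.INTER_CUBIC); save('spc',crop)
E
```

```text
line n 119 [ 0.529  -0.3243] yaw -0.43244380557472856 top n 2001 zmed 0.040802151910767526 pca yaw -0.5131599325783782 mid [ 0.5183 -0.3179] size 28.055614471435547 61.49701690673828 axis~ [ 0.5139 -0.3155]
lat width 0.027969191220650606 len 0.06150387829516879 axis [ 0.5141 -0.3156] [ 0.5137 -0.3154]
panel z 0.06536081763073429
round 327 0.07767211502874533 [0.492  0.0747] [0.5118 0.0985] [0.5037 0.0881] ((504.14483642578125, 88.6217041015625), (13.906303405761719, 26.249624252319336), 28.605958938598633)
sq 755 0.07774224813289071 [ 0.497  -0.0019] [0.5252 0.0262] [0.5112 0.0119] ((511.0591735839844, 12.150245666503906), (24.800296783447266, 24.965967178344727), 9.581864356994629)
obl 561 0.07785482198949573 [ 0.5147 -0.0816] [ 0.5323 -0.041 ] [ 0.5234 -0.0612] ((523.0172729492188, -60.97108459472656), (12.4105224609375, 40.643917083740234), 9.584228515625)
tip 262 0.09231480587868322 [ 0.6138 -0.0352] (array([0.1414, 0.99  ]), array([0., 0.])) ((613.2487182617188, -35.19123077392578), (15.826231956481934, 11.571264266967773), 84.19010925292969)
shoulder 739 (array([ 0.615, -0.036]), np.float64(0.014622126013214502)) 0.07698669145502177
idx 25 [ 0.625  -0.0369] (array([-0.9921,  0.1255]), array([0., 0.]))
```

View pics/spc.png

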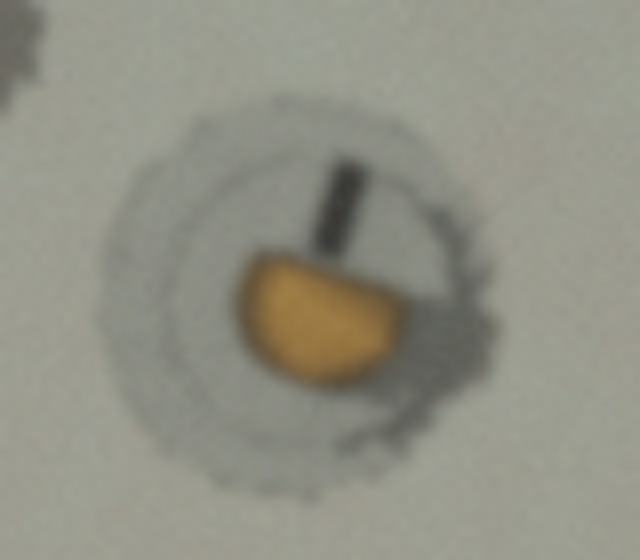

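The crop shows the brass D with its flat facing up-right. The index line runs from (328,245) to (350,165), giving a flat yaw of about -0.11. The geometry agrees with the console dimensions: the keys and spindle match to about 1 mm, with a console yaw of 0.167. Next I press the keys with the fingers shut, watching the force.

```bash
cat >> h.py <<'E'
def press(x,y,yaw,ztop,zmin,lim,step=.001):
    R=down(yaw); f0=env.sense()['wrist_force'][2]; z=ztop
    while z>zmin:
        z-=step; env.movel(np.array([x,y,z]),R,rate=.03)
        s=env.sense(); f=s['wrist_force'][2]-f0
        if f>lim: break
    env.pause(.15); s=env.sense(); print('z cmd',round(z,4),'ee',s['ee_pos'],'df',s['wrist_force'][2]-f0,'t',s['t'])
E
python3 - <<'E'
from h import *
effector.grasp(5)
for x,y in [(.4985,.086),(.511,.012)]:
    env.reach(np.array([x,y,.12]),down(.167)); env.movel(np.array([x,y,.082]),down(.167)); env.pause(.1)
    press(x,y,.167,.08,.068,7)
    env.movel(np.array([x,y,.12]),down(.167)); 
    print(env.sense()['wrist_force'])
E
```

```text
z cmd 0.072 ee [0.4988 0.0861 0.0724] df 8.37825074845017 t 9.1083
[-0.4642 -0.6227  1.0788]
z cmd 0.071 ee [0.5114 0.012  0.0723] df 15.003964682765682 t 12.875
[0.2252 0.613  0.6024]
```

Both keys reached their stop at z = 0.072, as expected. Next I grasp the knob, lift it and check it.

```bash
python3 - <<'E'
from h import *
R=down(-.51); x,y=.514,-.3155
env.movel(np.array([.511,.012,.2])); effector.release()
env.reach(np.array([x,y,.15]),R); env.movel(np.array([x,y,.012]),R,rate=.1)
print(env.sense()['wrist_force']); effector.grasp(30); env.pause(.2); s=env.sense(); print(s['gripper_width'],s['grasp_force'],s['t'])
env.movel(np.array([x,y,.15]),R,rate=.12)
env.reach(np.array([.615,-.036,.16]),down(-.112)); env.pause(.2)
s=env.sense(); print(s['gripper_width'],s['grasp_force'],s['t'],s['ee_pos'])
p,d=viewer.read_camera('wrist'); np.savez('wg',p=p,d=d,R=s['tcp_rot'],e=s['ee_pos']); save('wg',p)
P=cloud('wrist',d,s); m=(abs(P[...,2]-s['ee_pos'][2]-.029)<.006)&(p.mean(2)<60)&(np.hypot(P[...,0]-.615,P[...,1]+.036)<.05)
print(tip_of('wrist','knob')[:2],tip_of('side','spindle_seat')[:1],tip_of('side','knob')[:1])
E
```

```text
[-1.4117 -0.3246  0.3215]
0.027761647786903747 29.99991400865838 19.3833
0.027750254282693367 29.999850487802178 22.025 [ 0.6148 -0.0381  0.16  ]
[{'at': [0.617, -0.0395, 0.1495], 'score': 0.66}, {'at': [0.593, -0.2428, -0.0011], 'score': 0.66}] [{'at': [0.7172, -0.3239, -0.0041], 'score': 0.59}] [{'at': [0.4746, -0.226, 0.0004], 'score': 0.86}]
```

View pics/wg.png

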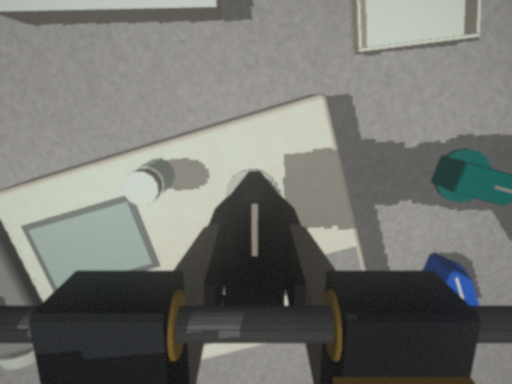

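The knob is held (width 27.8 mm) with its nose along tool x; the nose tip is at (256,172). I'll measure how the knob sits in the tool frame.

```bash
python3 - <<'E'
from meas import *
p,P,f=load('wg'); T=(P-f['e'])@f['R']
for z in (-.029,):
  Q=(plane('wg',f['e'][2]+.029,f)-f['e'])@f['R']
m=(p.mean(2)<90)&(abs(T[...,2]+.029)<.004)&(abs(T[...,1])<.02)&(T[...,0]>.0)&(T[...,0]<.05)
Y=Q[m]; print(m.sum(),np.median(T[m][:,2]),Y[:,0].max(), Y[Y[:,0]>Y[:,0].max()-.002].mean(0))
w=(p.mean(2)>90)&(abs(T[...,2]+.029)<.005)&(abs(T[...,1])<.008)&(T[...,0]>.0)&(T[...,0]<.05)
L=Q[w][:,:2]; print('line',len(L),L.min(0),L.max(0),pca(L)[0])
for x0 in (.024,.027,.030,.033):
  y=Y[abs(Y[:,0]-x0)<.001][:,1]; print(x0,y.min(),y.max())
E
```

```text
4110 -0.02880003693694099 0.03691115346462812 [ 0.0358 -0.0003 -0.029 ]
line 339 [ 0.0058 -0.0018] [0.0294 0.0008] [-0.9999  0.0122]
0.024 -0.013884114431670942 0.012878236688888047
0.027 -0.01123512489283203 0.0106594382437586
0.03 -0.008614703074876386 0.008037665015682038
0.033 -0.006451728091814054 0.0062987216261381025
```

```bash
python3 - <<'E'
from h import *
R=down(-.112); x,y=.6146,-.0358
effector.grasp(50)
env.movel(np.array([x,y,.112]),R,rate=.08); env.pause(.3)
s=env.sense(); print(s['ee_pos'],s['wrist_force'],s['t'])
# correct residual offset
cx,cy=np.array([x,y])*2-s['ee_pos'][:2]; f0=s['wrist_force'].copy()
for z in np.arange(.109,.0905,-.0015):
    env.movel(np.array([cx,cy,z]),R,rate=.04); s=env.sense(); f=s['wrist_force']-f0
    print(round(z,4),s['ee_pos'],f)
    if f[2]>5: break
print(s['t'])
E
```

```text
[ 0.6149 -0.0358  0.1125] [ 0.1314 -0.1762 -0.557 ] 23.4917
0.109 [ 0.6141 -0.0358  0.1088] [-0.2374  0.1166  0.0943]
0.1075 [ 0.6142 -0.0357  0.1074] [ 0.2092  0.0333 -0.1049]
0.106 [ 0.6142 -0.0358  0.1059] [-0.2659 -0.2044  0.5047]
0.1045 [ 0.6142 -0.0358  0.1044] [0.4928 0.2887 1.1366]
0.103 [ 0.6142 -0.0358  0.1029] [ 0.0889  0.9552 -0.4125]
0.1015 [ 0.6143 -0.0358  0.1014] [0.4498 0.2557 0.1358]
0.1 [ 0.6143 -0.0358  0.0999] [ 0.2454 -0.2319 -0.381 ]
0.0985 [ 0.6143 -0.0358  0.0984] [ 0.0968  1.0727 -0.3749]
0.097 [ 0.6143 -0.0357  0.0969] [ 0.7627  0.2537 -1.018 ]
0.0955 [ 0.6143 -0.0358  0.0954] [ 0.6734  0.7603 -0.9363]
0.094 [ 0.6143 -0.0358  0.0939] [ 0.0968  0.4499 -0.9982]
0.0925 [ 0.6143 -0.0358  0.0924] [-0.1895 -0.3257 -0.8077]
0.091 [ 0.6143 -0.0357  0.0909] [ 0.0515 -0.3669  0.1167]
26.7417
```

It went on freely. Now I press it home and hold.

```bash
python3 - <<'E'
from h import *
R=down(-.112); x,y=.6146,-.0358
f0=env.sense()['wrist_force'][2]
for z in np.arange(.090,.079,-.001):
    env.movel(np.array([x,y,z]),R,rate=.03); env.pause(.05); s=env.sense(); f=s['wrist_force'][2]-f0
    print(round(z,4),s['ee_pos'],round(f,2))
    if f>16: break
env.pause(.5); s=env.sense(); print(s['t'],s['ee_pos'],s['wrist_force'],s['moment'],s['gripper_width'],s['grasp_force'])
p,d=viewer.read_camera('wrist'); np.savez('wf',p=p,d=d,R=s['tcp_rot'],e=s['ee_pos'])
from meas import *
p,P,f=load('wf'); T=(P-f['e'])@f['R']
Q=(plane('wf',f['e'][2]+.029,f)-f['e'])@f['R']
m=(p.mean(2)<90)&(abs(T[...,2]+.029)<.006)&(abs(T[...,1])<.01)&(T[...,0]>.01)&(T[...,0]<.05)
print('knob top z tool',np.median(T[m][:,2]),'nose',Q[m][:,0].max())
E
```

```text
0.09 [ 0.6145 -0.0358  0.0899] 0.11
0.089 [ 0.6146 -0.0358  0.089 ] -0.38
0.088 [ 0.6146 -0.0358  0.0883] 3.11
0.087 [ 0.6147 -0.0358  0.0872] 4.21
0.086 [ 0.6147 -0.0358  0.0862] 5.36
0.085 [ 0.6147 -0.0358  0.0853] 6.27
0.084 [ 0.6147 -0.0358  0.0845] 8.43
0.083 [ 0.6147 -0.0358  0.0836] 9.01
0.082 [ 0.6147 -0.0358  0.0829] 10.9
0.081 [ 0.6148 -0.0358  0.0829] 16.49
30.2417 [ 0.6148 -0.0358  0.0829] [-5.5084  0.0673 15.7862] [ 0.0813  1.4068 -0.039 ] 0.02758707478061743 50.00574900477659
knob top z tool -0.028756278177124946 nose 0.037340037813444256
```

The spring force followed 3 to 10 N over about 6 mm and then hit the stop, and the knob didn't slip in the fingers. Handing in.

```bash
python3 -c "
from h import *
print(workorder.finish_job())"
```

```text
the job is handed in; nothing more can be done
None
```

I pressed the round key and then the square key fully down, pushed the black knob home on the spindle, and handed the job in at about 30 s with the knob still held pressed down at about 16 N; no verdict came back.

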